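# Hook out the dryer tray and load a tin

### The arm

A 6-joint arm with a two-finger parallel gripper is mounted at the origin on the work surface. World frame = base frame: x ahead of the robot, y to its left, z up, the work surface at z = 0. Lengths are in m, angles in rad, forces in N, time in s.
With the tool pointing down it reaches from about 0.25 to 0.725 m from the base axis. Payload 4 kg.
Tool frame: the origin (TCP) lies at the very end of the fingers, on their centre line; the grasp point (between the pads) lies bot.grasp_offset behind it (bot.grasp_offset is the distance from the TCP to the grasp point, in m); z points along the fingers, y is the direction in which the jaws open and shut (so a half turn about z gives the same grasp; the last joint's range is limited). The gripper opens to 85 mm and grips with 20 to 120 N. Pads are 22 mm wide; open, the fingers measure 114 mm over their backs; the gripper's body (76 mm by 85 mm) begins 54 mm behind the grasp point. The pads swing forward as they close: fully open they stand 13 mm farther back than shut.
Start: joints at [1.259, 0.241, 0.005, 1.335, 0, 1.571], TCP at [0.153, 0.476, 0.231] pointing down, gripper open.
Joint ranges: [-2.72, 2.72], [-1.05, 1.87], [-1.09, 1.28], [-1.99, 2.15], [-1.42, 1.44], [-3.14, 3.14]. Speed limits (rad/s): [2.79, 2.79, 3.14, 3.14, 3.14, 3.14].

### API

Orientations are given as a unit quaternion [x, y, z, w].
In Python, from workcell import bot gives the robot as it stands. The module is installed in compiled form; this text tells all that it offers.
- The arm moves only by the shell command python3 -m jog 'ROWS' [OPENING]. ROWS is JSON, a list that holds one entry, the list of rows, each a list of 6 numbers: the shift along the tool's x, y, z in m, then the turn, a rotation vector about the tool's x, y, z in degrees. In form: [[[dx, dy, dz, wx, wy, wz], ...]]. A call has 1 to 12 rows; each row shifts and turns the pose as measured when the row begins, along the tool's axes as they then stand; what a row does not reach is not made up. A row lasts 1/8 s, in which the tool goes at most 62.5 mm and 10.7 degrees, less where a joint would pass 70% of its speed; a pose out of reach is approached as far as the arm can. A call is refused whole if a number of a shift passes 0.0625 or a number of a turn 10.7, either way. A call with a gripper value outside its range is refused whole. OPENING is the finger opening in m, from 0 to 0.0854, set as the call begins (- or left out, the last holds). The fingers move at their own pace and stop on an object; the grip force is fixed at half the most. Time passes only in rows, so rows that do not move let the fingers close. It gives the time, the measured TCP pose, the force and the opening at its end, in the units of the state.
- bot.get_obs(): the state, without advancing time (a new reading comes with each control period).
- bot.camera(name): name is "side" or "top"; returns a dict with "pixels" (400x640x3 uint8, red, green, blue), "fx", "fy", "cx", "cy" (pixels), "rvec" (rotation vector, rad) and "tvec" (3), from world to camera coordinates, as OpenCV has them. Camera axes: x right, y down, z forward; pixel columns grow to the right and rows downward; lengths in m; the calibration is good to about 2 mm. A picture is of the moment at which its call begins. There is no depth.
- bot.job_done(): hands the job in, once; it reports no verdict.
The state is a dict: "clock": time; "joint_pos": joint angles; "joint_vel": joint speeds; "tau": joint torques, N m; "eef_pos": TCP position; "tool_rot": TCP orientation; "ft_force": force on the tool from outside, world axes, zero at the start; "ft_torque": the same for the moment, N m; "grip_width": finger opening in m.
Only numpy, scipy, OpenCV 4.12 (cv2) and the standard library are available. Lean on these libraries where they do the work, as an engineer would, in place of code of your own. Each camera call takes 0.05 s, during which the arm holds its last target. There are 200 camera calls.

### The job

With the red-handled pull hook, catch the finger hole in the yellow tab of the blue unit's steel tray and draw the tray out all the way to its stop; do not pull the tray with the fingers. Then stand the hook back upright on the blue mat and set (do not drop) the yellow-lidded tin upright on the middle of the round black pad in the tray. Leave the tray out and the other things where they are.

Things in the scene. Friction and masses are not known exactly. Their poses are not given: they have to be found in the camera images.
- tray (a joint): how far the tray is drawn out of the unit, in m: 0 shut, 0.14 at its end stop (fully out). It slides level, takes a steady pull of about 3 N, and stays where it is left. It starts within 20 mm of shut
- unit: blue low drying unit with yellow front strips, fixed, 220 mm deep, 240 mm wide, 100 mm high; origin on the table at the middle of the foot of its front face, where the tray comes out. The unit's +x axis points into the unit, -x is the way the tray slides out, z up. When shut the tray's front edge is flush with the front face, only the yellow tab sticks out. Nothing stands above its flat top
- tray_hole (a point): centre of the round finger hole, 30 mm across, through the tray's level yellow tab; the point lies on the tab's upper face, 44 mm above the table, and moves with the tray. The tab is 5 mm thick, 80 mm wide and reaches 52 mm out from the tray's front edge; the hole's centre is 28 mm out from that edge. The space under the tab is free down to the table. Axes as the unit's
- tray_pad (a point): centre of the upper face of the round black pad (90 mm across) on the tray's floor, 43 mm above the table, 98 mm behind the hole's centre along the unit's +x; moves with the tray; with the tray fully out it is 70 mm in front of the unit. The tray is 136 mm wide outside, with a low rim: 53 mm above the table at the front edge, 51 mm along its sides. Axes as the unit's
- mat: thin blue cloth-look mat, fixed, 220 mm (its x) by 140 mm (its y), 3 mm thick; origin at the middle of its underside, on the table
- hook_grip (a point): centre of the pull hook's red block handle, 80 mm long (hook's x), 26 mm wide (y), 46 mm tall (z); 23 mm above the handle's flat underside, on which the hook stands by itself. The hook's +x axis points from the handle to the steel hook: a straight 8 mm round rod runs from the handle along +x, its centre line 11 mm above this point, and at 105 mm from this point turns straight down
- hook_tip (a point): lower end of the hook's down-turned 8 mm rod: 105 mm along the hook's +x from hook_grip and 20 mm below it (3 mm above the level of the handle's underside); the down-turned part is free for 27 mm up to the underside of the level rod
- hook: the pull hook as a whole, about 0.2 kg, loose; origin in the middle of the handle's underside, axes as told for hook_grip
- tin_yellow: the yellow-lidded tin as a whole, loose; origin at the middle of its underside
- tin_yellow_centre (a point): sample tin, a plain aluminium-coloured cylinder 60 mm across with a yellow lid of the same width as its top 12 mm, 56 mm tall in all, about 0.3 kg; this point is its centre, half-way up (28 mm above its underside); the one to load
- tin_red_centre (a point): sample tin, a plain aluminium-coloured cylinder 60 mm across with a red lid of the same width as its top 12 mm, 56 mm tall in all, about 0.3 kg; this point is its centre, half-way up (28 mm above its underside); leave alone
- tin_blue_centre (a point): sample tin, a plain aluminium-coloured cylinder 60 mm across with a blue lid of the same width as its top 12 mm, 56 mm tall in all, about 0.3 kg; this point is its centre, half-way up (28 mm above its underside); leave alone
- pan_centre (a point): centre of an open steel pan 110 by 150 by 45 mm, loose, leave alone
- wash_bottle_centre (a point): centre of a white bottle with a red cap, 66 mm across, 160 mm tall, loose, leave alone
- beaker_centre (a point): centre of a glass beaker 84 mm across, 90 mm tall, loose, leave alone
- acrylic_box_centre (a point): centre of an open clear box 160 by 100 by 60 mm, loose, leave alone
Mind the look-alikes: they are no part of the job. Leave any turquoise look-alike of the hook alone. Leave any turquoise look-alike of the tin_yellow alone.

How it is judged:
By the outcome, as a careful person would: the job done as asked, in the order asked, and still so for the second after the job is handed in, with the robot touching nothing.
It also fails if it takes over 72 s, if anything falls off the work surface, if the arm or the gripper's body presses on something with over 40 N, if the wrist force passes 120 N, or if a joint passes its speed limit or range.

## Working session

There is one attempt and no reset: what is moved stays moved. The work goes in short steps, Python scripts to look and compute and a shell command to move; the robot and the scene stay as the last step left them, time stands still between calls to the robot, and variables do not carry over. Pictures are saved under pics/ and viewed, on a budget of 10 in all, crops included, one or two more only if the job needs it, and the job is handed in when it is done.

```bash
mkdir -p pics
cat > h.py <<'E'
import numpy as np, cv2
from workcell import bot
def snap(n,name):
    c=bot.camera(n); np.savez('pics/'+name+'.npz',**{k:np.array(v) for k,v in c.items()})
    cv2.imwrite('pics/'+name+'.png',c['pixels'][:,:,::-1]); return c
def load(name): return dict(np.load('pics/'+name+'.npz'))
def ray(c,u,v):
    R=cv2.Rodrigues(np.array(c['rvec'],float))[0]; t=np.array(c['tvec'],float).ravel()
    return -R.T@t, R.T@np.array([(u-c['cx'])/c['fx'],(v-c['cy'])/c['fy'],1])
def at(c,u,v,z):
    o,d=ray(c,u,v); return np.round(o+d*(z-o[2])/d[2],4)
def proj(c,P):
    return cv2.projectPoints(np.array(P,float).reshape(-1,3),np.array(c['rvec'],float),np.array(c['tvec'],float),np.array([[c['fx'],0,c['cx']],[0,c['fy'],c['cy']],[0,0,1.]]),None)[0].reshape(-1,2).round(1)
def crop(name,x0,y0,x1,y1,s,out):
    im=cv2.imread('pics/'+name+'.png')[y0:y1,x0:x1]; cv2.imwrite('pics/'+out+'.png',cv2.resize(im,None,fx=s,fy=s,interpolation=cv2.INTER_CUBIC))
E
python3 - <<'E'
from h import *
for n in('top','side'):
    c=snap(n,n+'0'); print(n,ray(c,320,200),c['fx'])
o=bot.get_obs(); print(o['eef_pos'],o['tool_rot'],o['clock'],bot.grasp_offset)
E
```

```text
top (array([ 0.26122834, -0.00182869,  1.40038555]), array([ 0.21562693, -0.01583413, -0.97639899])) 421.12188390819813
side (array([ 0.35302582, -1.05932167,  0.88783203]), array([ 0.13012372,  0.78578507, -0.60470492])) 374.9952934708442
[0.15320769 0.47537576 0.23051203] [ 1.55267953e-01  9.87871965e-01 -9.08369782e-04 -1.38552123e-04] 0.1 0.0187
```

View pics/top0.png

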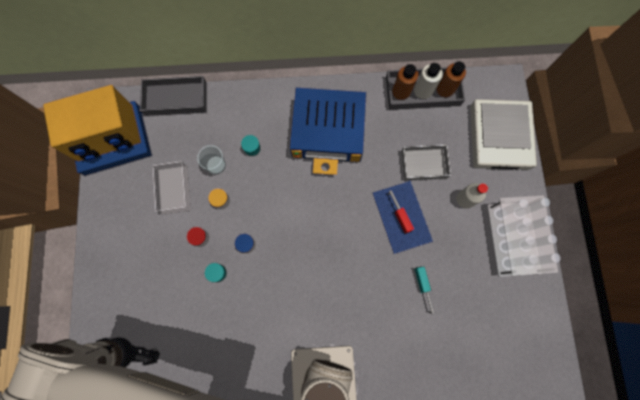

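View pics/side0.png

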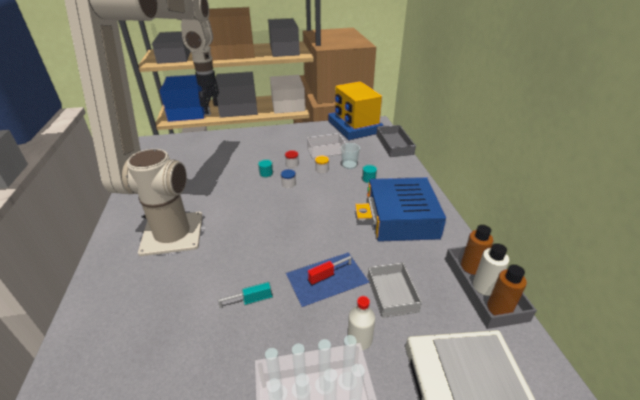

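Top view: the blue unit is at (328,125) with its tab near (325,167). The red hook is on the mat with its handle at (404,219) and its tip end near (391,192); the turquoise hook at (424,285) is a look-alike. The yellow tin is at (218,198); the turquoise lids at (250,145) and (215,272), the red at (196,236) and the blue at (244,243) are not meant. I'll confirm these in one enlarged crop.

Run:
```python
import cv2,numpy as np
im=cv2.imread('pics/top0.png')
f=lambda x0,y0,x1,y1:cv2.resize(im[y0:y1,x0:x1],None,fx=5,fy=5,interpolation=cv2.INTER_CUBIC)
a=f(285,130,365,190); b=f(365,175,445,259)[:300*2]; c=f(180,175,260,255)
# left: unit (400x300) over tins (400x... )
L=np.vstack([a,f(180,175,260,235)]); R=f(365,170,445,290)
out=np.hstack([L,R]); print(out.shape); cv2.imwrite('pics/c1.png',out)
```

```text
(600, 800, 3)
```

View pics/c1.png

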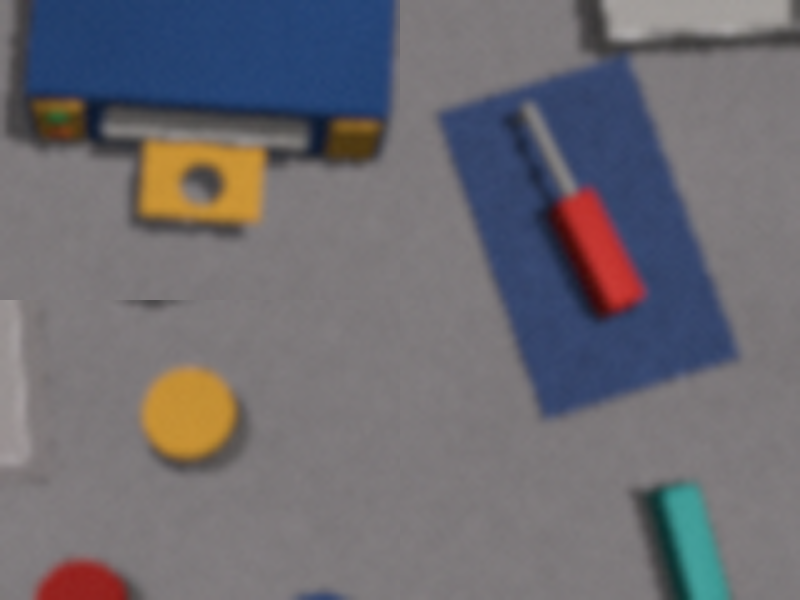

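Enlarged: the hole is at full-frame (325.2,166.4) and the yellow lid at (217.7,197.2). The hook rod's end is at (390,190.5) and the middle of the handle's rear top edge is at about (410.3,229.5). It is the only red hook with an upright block, standing on the mat, and this is the only yellow-lidded tin.

Run:
```python
from h import *
c=load('top0'); s=load('side0')
f=lambda x,y,X0,Y0:((x+.5)/5-.5+X0,(y+.5)/5-.5+Y0)
print('hole',at(c,*f(203,184,285,130),.044))
a=at(c,*f(28,97,285,130),.1);b=at(c,*f(388,108,285,130),.1);d=a-b;print('roof',a,b,np.hypot(*d[:2]),'yaw in',np.degrees(np.arctan2(-d[0],d[1])))
l,r=at(c,*f(138,220,285,130),.044),at(c,*f(262,222,285,130),.044);print('tab',l,r,np.degrees(np.arctan2(-(l-r)[0],(l-r)[1])))
t=at(c,*f(190,113,180,175),.056);print('tin',t)
e=at(c,*f(527-400,104,365,170),.041);k=at(c,*f(628-400,300,365,170),.049);r0=at(c,*f(577-400,190,365,170),.041)
print('rod end',e,'in',r0,'back',k,np.hypot(*(e-k)[:2]),np.degrees(np.arctan2(*(e-k)[1::-1])),np.degrees(np.arctan2(*(e-r0)[1::-1])))
# fit hook: silhouette of handle, both cameras
hsv=lambda c:cv2.cvtColor(c['pixels'],cv2.COLOR_RGB2HSV)
from scipy.optimize import minimize
def mask(c,box):
    h=hsv(c); m=((h[...,0]<8)|(h[...,0]>172))&(h[...,1]>150)&(h[...,2]>60); z=np.zeros_like(m);x0,y0,x1,y1=box;z[y0:y1,x0:x1]=m[y0:y1,x0:x1];return z
M=[(c,mask(c,(375,190,430,245))),(s,mask(s,(295,250,345,295)))]
print([m.sum() for _,m in M])
def box(p):
    u=np.array([np.cos(p[2]),np.sin(p[2])]);v=np.array([-u[1],u[0]])
    return [[*(np.array(p[:2])+i*.04*u+j*.013*v),z] for i in(-1,1) for j in(-1,1) for z in(.003,.049)]
def cost(p):
    t=0
    for cc,m in M:
        q=cv2.convexHull((proj(cc,box(p))*16).astype(np.float32)); im=np.zeros((400*4,640*4),np.uint8)
        cv2.fillConvexPoly(im,np.round((q+8)/4*1).astype(int)[:,0],255)
        a=cv2.resize(im,(640,400),interpolation=cv2.INTER_AREA)/255.; t+=((a-m)**2).sum()
    return t
th=np.arctan2(*(e-k)[1::-1]); u=np.array([np.cos(th),np.sin(th)])
p0=[*(k[:2]+.04*u),th]
r=minimize(cost,p0,method='Nelder-Mead',options=dict(initial_simplex=[p0,[p0[0]+.01,p0[1],p0[2]],[p0[0],p0[1]+.01,p0[2]],[p0[0],p0[1],p0[2]+.15]]))
print(p0,r.x,np.degrees(r.x[2]),cost(p0),r.fun,'rodend pred',r.x[:2]+.109*np.array([np.cos(r.x[2]),np.sin(r.x[2])]))
```

```text
hole [ 0.6751 -0.0484  0.044 ]
roof [0.7239 0.0634 0.1   ] [ 0.7021 -0.1697  0.1   ] 0.23411717151887854 yaw in -5.342880457958327
tab [ 0.6527 -0.0033  0.044 ] [ 0.6463 -0.0861  0.044 ] -4.419871138854678
tin [0.5879 0.3106 0.056 ]
rod end [ 0.5799 -0.258   0.041 ] in [ 0.5199 -0.2851  0.041 ] back [ 0.4441 -0.3088  0.049 ] 0.14499062038628566 20.509794196764638 24.30710779855598
[np.int64(226), np.int64(371)]
[np.float64(0.4815644924308069), np.float64(-0.2947853003277983), np.float64(0.3579634376399687)] [ 0.47974212 -0.29506312  0.46024196] 26.369921621317673 132.82597462514417 120.39595540176856 rodend pred [ 0.57740013 -0.24664914]
```

```bash
cat >> h.py <<'E'
from scipy.spatial.transform import Rotation as Ro
def yawy(o): 
    y=Ro.from_quat(o['tool_rot']).apply([0,1,0]); return np.degrees(np.arctan2(y[1],y[0]))
def plan(P,yaw,step=.05,dps=10,n=None):
    """rows to bring TCP to P with tool-y yaw (deg), tool pointing straight down"""
    o=bot.get_obs(); R0=Ro.from_quat(o['tool_rot']); p=np.array(o['eef_pos']); d=np.array(P)-p
    t=np.radians(yaw); y=np.array([np.cos(t),np.sin(t),0]); z=np.array([0,0,-1.]); x=np.cross(y,z)
    rv=(R0.inv()*Ro.from_matrix(np.c_[x,y,z])).as_rotvec()   # tool axes
    if abs(np.degrees(np.linalg.norm(rv)))>175: print('near half turn!')
    n=n or max(1,int(np.ceil(max(np.abs(d).max()/step,np.degrees(np.linalg.norm(rv))/dps))))
    rows=[]
    for i in range(n):
        R=R0*Ro.from_rotvec(rv*i/n); s=R.inv().apply(d/n)
        rows.append([*(round(float(v),4) for v in s),*(round(float(v),1) for v in np.degrees(rv/n))])
    print('TCP',p.round(4),'yaw %.1f'%yawy(o),'F',np.round(o['ft_force'],1),'w %.4f t %.1f'%(o['grip_width'],o['clock']))
    print(str(rows).replace(' ',''))
E
python3 -c "
from h import *
plan([.48,-.295,.2],-68)"
```

```text
TCP [0.1532 0.4754 0.2305] yaw 72.1 F [ 0.3  0.2 -0.3] w 0.0857 t 0.1
[[-0.0342,-0.0396,0.002,-0.0,0.0,8.8],[-0.0398,-0.0339,0.002,-0.0,0.0,8.8],[-0.0445,-0.0274,0.002,-0.0,0.0,8.8],[-0.0482,-0.0203,0.002,-0.0,0.0,8.8],[-0.0507,-0.0128,0.0019,-0.0,0.0,8.8],[-0.0521,-0.0049,0.0019,-0.0,0.0,8.8],[-0.0522,0.0031,0.0019,-0.0,0.0,8.8],[-0.0511,0.011,0.0019,-0.0,0.0,8.8],[-0.0489,0.0187,0.0019,-0.0,0.0,8.8],[-0.0454,0.0259,0.0019,-0.0,0.0,8.8],[-0.041,0.0325,0.0019,-0.0,0.0,8.8],[-0.0355,0.0384,0.0019,-0.0,0.0,8.8],[-0.0293,0.0433,0.0019,-0.0,0.0,8.8],[-0.0223,0.0473,0.0019,-0.0,0.0,8.8],[-0.0149,0.0501,0.0019,-0.0,0.0,8.8],[-0.0071,0.0518,0.0019,-0.0,0.0,8.8]]
```

```bash
python3 -m jog '[[[-0.034,-0.040,0.002,0,0,8.8],[-0.040,-0.034,0.002,0,0,8.8],[-0.044,-0.027,0.002,0,0,8.8],[-0.048,-0.020,0.002,0,0,8.8],[-0.051,-0.013,0.002,0,0,8.8],[-0.052,-0.005,0.002,0,0,8.8],[-0.052,0.003,0.002,0,0,8.8],[-0.051,0.011,0.002,0,0,8.8],[-0.049,0.019,0.002,0,0,8.8],[-0.045,0.026,0.002,0,0,8.8],[-0.041,0.032,0.002,0,0,8.8],[-0.036,0.038,0.002,0,0,8.8]]]'
python3 -c "
from h import *
plan([.48,-.295,.2],-68)"
```

```text
clock: 1.6
eef_pos: [0.384, -0.1244, 0.2045]
tool_rot: [0.893, 0.45, -0.001, 0.002]
ft_force: [0.4, 0.4, 0.2]
grip_width: 0.0851
TCP [ 0.384  -0.1244  0.2045] yaw -36.5 F [0.4 0.4 0.2] w 0.0851 t 1.6
[[-0.02,0.0447,0.0013,0.1,0.0,7.9],[-0.0137,0.047,0.0013,0.1,0.0,7.9],[-0.0071,0.0484,0.0012,0.1,0.0,7.9],[-0.0004,0.0489,0.0012,0.1,0.0,7.9]]
```

Tracking is good. Next I'll go above the handle and look from the side camera.

```bash
python3 -m jog '[[[-0.020,0.045,0.001,0,0,7.9],[-0.014,0.047,0.001,0,0,7.9],[-0.007,0.048,0.001,0,0,7.9],[0,0.049,0.001,0,0,7.9],[0,0,0,0,0,0]]]'
python3 - <<'E'
from h import *
c=snap('side','side1'); crop('side1',270,190,430,310,5,'c2')
plan([.48,-.295,.2],-68)
E
```

```text
clock: 2.22
eef_pos: [0.4797, -0.3049, 0.1971]
tool_rot: [0.984, 0.177, -0.002, 0.0]
ft_force: [-0.4, 0.2, 0.1]
grip_width: 0.0854
TCP [ 0.4789 -0.3032  0.1973] yaw -69.5 F [ 0.1  0.8 -0.8] w 0.0854 t 2.3
[[0.004,-0.0073,-0.0027,-0.1,0.2,-1.5]]
```

View pics/c2.png

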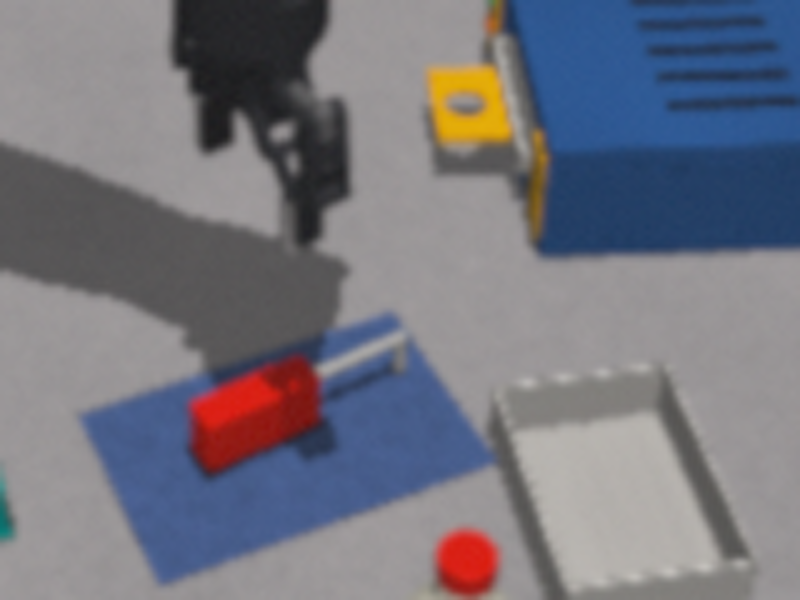

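Side crop: the hook tip is at (400,373), the handle's lower near edge runs (210,473) to (320,421), and the hole is at (466,103).

Run:
```python
from h import *
c=load('side1'); f=lambda x,y:((x+.5)/5-.5+270,(y+.5)/5-.5+190)
print('hole',at(c,*f(466,103),.044))
tip=at(c,*f(400,371),.006); a=at(c,*f(210,473),.003); b=at(c,*f(320,421),.003); e=b-a
th=np.arctan2(e[1],e[0]);m=(a+b)/2+.013*np.array([-np.sin(th),np.cos(th),0])
print('tip',tip,a,b,np.hypot(*e[:2]),np.degrees(th),m, np.hypot(*(tip-m)[:2]),np.degrees(np.arctan2(*(tip-m)[1::-1])))
for y in (20,22,24):
  u=np.array([np.cos(np.radians(y)),np.sin(np.radians(y)),0]); print(y,tip-.105*u)
for pt in ('top0',):
  t=load(pt); print(proj(t,[tip]))
```

```text
hole [ 0.6752 -0.0506  0.044 ]
tip [ 0.578  -0.2604  0.006 ] [ 0.447  -0.3177  0.003 ] [ 0.5203 -0.2894  0.003 ] 0.07857340516994281 21.11080602502232 [ 0.47896775 -0.29142249  0.003     ] 0.10377755254032152 17.393500016601195
20 [ 0.47933227 -0.29631212  0.006     ]
22 [ 0.4806457  -0.29973369  0.006     ]
24 [ 0.48207773 -0.30310735  0.006     ]
[[389.1 193.4]]
```

```bash
python3 -c "
from h import *
plan([.480,-.296,.06],-69)"
```

```text
TCP [ 0.4789 -0.3032  0.1973] yaw -69.5 F [ 0.1  0.8 -0.8] w 0.0854 t 2.3
[[0.0014,-0.0021,0.0458,-0.0,0.1,-0.2],[0.0013,-0.0021,0.0458,-0.0,0.1,-0.2],[0.0013,-0.0021,0.0458,-0.0,0.1,-0.2]]
```

```bash
python3 -m jog '[[[0.001,-0.002,0.046,0,0,0],[0.001,-0.002,0.046,0,0,0],[0.001,-0.002,0.046,0,0,0],[0,0,0,0,0,0]]]'
python3 -c "
from h import *
plan([.480,-.296,.010],-69,step=.02)"
```

```text
clock: 2.78
eef_pos: [0.477, -0.2918, 0.0579]
tool_rot: [0.983, 0.182, -0.002, -0.001]
ft_force: [0.9, 0.6, 0.1]
grip_width: 0.0852
TCP [ 0.477  -0.2918  0.0579] yaw -69.1 F [0.9 0.6 0.1] w 0.0852 t 2.8
[[0.0005,0.0017,0.0159,-0.1,0.1,-0.0],[0.0005,0.0017,0.016,-0.1,0.1,-0.0],[0.0004,0.0017,0.016,-0.1,0.1,-0.0]]
```

```bash
python3 -m jog '[[[0,0.002,0.016,0,0,0],[0.001,0.002,0.016,0,0,0],[0,0.001,0.016,0,0,0],[0,0,0,0,0,0]]]'
python3 -m jog '[[[0,0,0,0,0,0],[0,0,0,0,0,0],[0,0,0,0,0,0],[0,0,0,0,0,0],[0,0,0,0,0,0],[0,0,0,0,0,0]]]' 0.015
python3 -m jog '[[[0,0,-0.02,0,0,0],[0,0,-0.025,0,0,0],[0,0,-0.025,0,0,0],[0,0,0,0,0,0]]]'
python3 - <<'E'
from h import *
c=snap('side','side2'); crop('side2',270,190,430,310,5,'c3')
plan([.480,-.296,.010],-69,step=.02)
E
```

```text
clock: 3.28
eef_pos: [0.483, -0.2975, 0.0123]
tool_rot: [0.983, 0.183, 0.001, 0.002]
ft_force: [-1.2, -0.2, 0.4]
grip_width: 0.0854
clock: 4.03
eef_pos: [0.4841, -0.2983, 0.0138]
tool_rot: [0.983, 0.183, 0.002, 0.003]
ft_force: [0.0, 0.8, -0.6]
grip_width: 0.0251
clock: 4.53
eef_pos: [0.4823, -0.2973, 0.0835]
tool_rot: [0.983, 0.183, 0.001, 0.001]
ft_force: [0.9, -0.2, -1.9]
grip_width: 0.0253
TCP [ 0.4813 -0.2966  0.0821] yaw -69.0 F [-0.1 -0.  -2.7] w 0.0255 t 4.6
[[-0.0002,-0.0003,0.018,0.0,0.0,0.0],[-0.0002,-0.0003,0.018,0.0,0.0,0.0],[-0.0002,-0.0003,0.018,0.0,0.0,0.0],[-0.0002,-0.0003,0.018,0.0,0.0,0.0]]
```

View pics/c3.png

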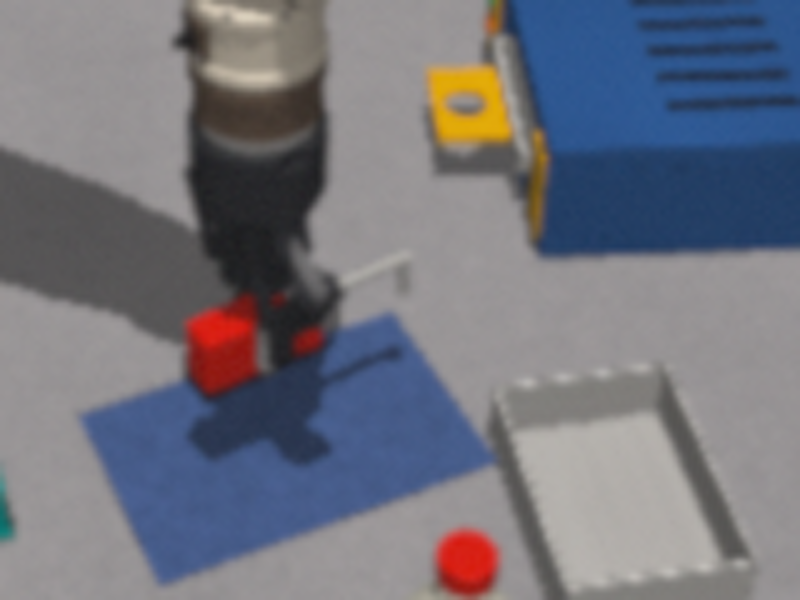

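Hook held level; its tip is at crop (404,292).

Run:
```python
from h import *
c=load('side2'); f=lambda x,y:((x+.5)/5-.5+270,(y+.5)/5-.5+190)
tip=at(c,*f(404,292),.0746); p=np.array(bot.get_obs()['eef_pos']); d=(tip-p)[:2]; print(tip,d,np.hypot(*d),np.degrees(np.arctan2(d[1],d[0])))
L=np.hypot(*d); y=np.radians(-5); u=np.array([np.cos(y),np.sin(y)])
h=np.array([.675,-.0495])
for L in (L,.104): print(L,h-L*u)
plan([*(h-.104*u),.095],-95)
```

```text
[ 0.5781 -0.2593  0.0746] [0.09677346 0.03733672] 0.10372624065125395 21.097397844711285
0.10372624065125395 [ 0.57166847 -0.04045966]
0.104 [ 0.57139575 -0.0404358 ]
TCP [ 0.4813 -0.2966  0.0821] yaw -69.0 F [-0.1 -0.  -2.7] w 0.0255 t 4.6
[[0.0293,-0.0345,-0.0022,0.0,0.0,4.3],[0.0266,-0.0366,-0.0022,0.0,0.0,4.3],[0.0238,-0.0385,-0.0022,0.0,0.0,4.3],[0.0208,-0.0402,-0.0022,0.0,0.0,4.3],[0.0177,-0.0416,-0.0022,0.0,0.0,4.3],[0.0145,-0.0429,-0.0022,0.0,0.0,4.3]]
```

```bash
python3 -m jog '[[[0.029,-0.034,-0.003,0,0,4.3],[0.027,-0.037,-0.002,0,0,4.3],[0.024,-0.038,-0.002,0,0,4.3],[0.021,-0.040,-0.002,0,0,4.3],[0.018,-0.042,-0.002,0,0,4.3],[0.014,-0.043,-0.002,0,0,4.3],[0,0,0,0,0,0]]]'
python3 - <<'E'
from h import *
c=snap('side','side3'); d=snap('top','top3')
im=cv2.imread('pics/side3.png')[185:245,330:390];i2=cv2.imread('pics/top3.png')[140:200,295:355]
cv2.imwrite('pics/c4.png',np.hstack([cv2.resize(i,(400,400),interpolation=cv2.INTER_CUBIC) for i in(im,i2)]))
plan([.5714,-.0404,.095],-95)
E
```

```text
clock: 5.45
eef_pos: [0.5682, -0.0436, 0.0822]
tool_rot: [0.999, -0.04, -0.009, -0.005]
ft_force: [-1.7, -0.7, -2.1]
grip_width: 0.0251
TCP [ 0.5669 -0.0458  0.082 ] yaw -94.9 F [-0.7 -0.  -2.2] w 0.0252 t 5.5
[[0.0038,-0.0058,-0.013,-0.5,1.1,0.2]]
```

View pics/c4.png

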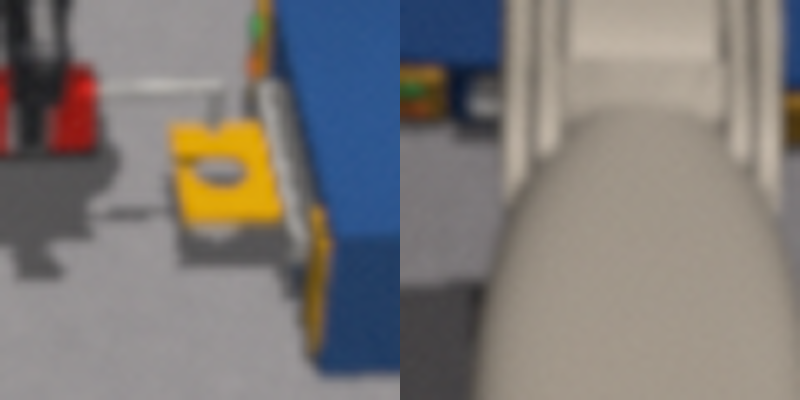

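The tip in the side crop shows as the notch at (214,127) against the tab's edge; the hole is at (220,171). The top camera is blocked by the arm.

Run:
```python
from h import *
c=load('side3'); k=60/400; f=lambda x,y:((x+.5)*k-.5+330,(y+.5)*k-.5+185)
o=bot.get_obs(); R=Ro.from_quat(o['tool_rot']); p=np.array(o['eef_pos'])
pt=p+R.apply([.104,0,.0075]); print('model tip',pt, proj(c,[pt]), 'seen',f(214,127),at(c,*f(214,127),pt[2]),R.apply([1,0,0]))
print('hole',at(c,*f(220,171),.044))
plan([.571,-.0405,.075],-95)
```

```text
model tip [ 0.67034576 -0.05444934  0.07239985] [[362.2 204.8]] seen (361.675, 203.625) [ 0.6702 -0.0478  0.0724] [ 0.99623265 -0.08438302 -0.02000058]
hole [ 0.6744 -0.0506  0.044 ]
TCP [ 0.5669 -0.0458  0.082 ] yaw -94.9 F [-0.7 -0.  -2.2] w 0.0252 t 5.5
[[0.0038,-0.0055,0.007,-0.5,1.1,0.2]]
```

```bash
python3 -m jog '[[[0.004,-0.005,0.006,-0.5,1.1,0],[0,0,0,0,0,0]]]'
python3 -c "
from h import *
plan([.571,-.041,.032],-95,step=.012)"
```

```text
clock: 5.8
eef_pos: [0.569, -0.0468, 0.0741]
tool_rot: [0.999, -0.041, -0.002, -0.001]
ft_force: [-0.6, 0.4, -1.7]
grip_width: 0.0258
TCP [ 0.569  -0.0468  0.0741] yaw -94.7 F [-0.6  0.4 -1.7] w 0.0258 t 5.8
[[0.0004,-0.0015,0.0105,-0.0,0.1,0.1],[0.0004,-0.0015,0.0105,-0.0,0.1,0.1],[0.0004,-0.0015,0.0105,-0.0,0.1,0.1],[0.0004,-0.0015,0.0105,-0.0,0.1,0.1]]
```

```bash
python3 -m jog '[[[0.001,-0.006,0,0,0,0],[0,-0.003,0,0,0,0],[0,0,0,0,0,0]]]'
python3 - <<'E'
from h import *
c=snap('side','side4'); im=cv2.imread('pics/side4.png')[185:245,330:390]
cv2.imwrite('pics/c5.png',cv2.resize(im,(540,540),interpolation=cv2.INTER_CUBIC))
plan([.571,-.041,.032],-95,step=.012)
E
```

```text
clock: 6.18
eef_pos: [0.5699, -0.0438, 0.0742]
tool_rot: [0.999, -0.039, -0.002, -0.003]
ft_force: [0.8, 0.2, -1.9]
grip_width: 0.0253
TCP [ 0.5699 -0.0438  0.0742] yaw -94.5 F [-0.5  0.5 -1.3] w 0.0255 t 6.2
[[0.0003,-0.0007,0.0106,-0.1,0.1,0.1],[0.0003,-0.0007,0.0106,-0.1,0.1,0.1],[0.0002,-0.0007,0.0106,-0.1,0.1,0.1],[0.0002,-0.0007,0.0106,-0.1,0.1,0.1]]
```

View pics/c5.png

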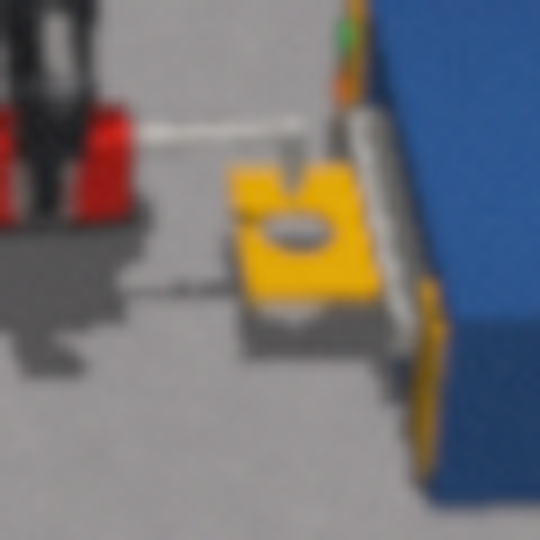

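Tip at (293,197), hole at (297,231) in this crop; I'll compare.

Run:
```python
from h import *
c=load('side4'); k=1/9; f=lambda x,y:((x+.5)*k-.5+330,(y+.5)*k-.5+185)
o=bot.get_obs(); R=Ro.from_quat(o['tool_rot']); p=np.array(o['eef_pos'])
pt=p+R.apply([.104,0,.0075]); print('model',pt,proj(c,[pt]),'seen',f(293,197),at(c,*f(293,196),pt[2])); print('hole',at(c,*f(297,231),.044))
```

```text
model [ 0.67352423 -0.05195587  0.06620717] [[362.8 205.6]] seen (362.1111111111111, 206.44444444444446) [ 0.67   -0.0555  0.0662]
hole [ 0.6743 -0.0506  0.044 ]
```

```bash
python3 -m jog '[[[0.002,-0.004,0.008,0,0,0],[0.001,-0.002,0.011,0,0,0],[0,-0.001,0.011,0,0,0],[0,-0.001,0.010,0,0,0],[0,0,0,0,0,0]]]'
python3 - <<'E'
from h import *
c=snap('side','side5'); im=cv2.imread('pics/side5.png')[185:245,330:390]
cv2.imwrite('pics/c6.png',cv2.resize(im,(540,540),interpolation=cv2.INTER_CUBIC))
plan([.571,-.041,.032],-95,step=.012)
E
```

```text
clock: 6.85
eef_pos: [0.5725, -0.039, 0.0304]
tool_rot: [0.999, -0.036, -0.003, -0.005]
ft_force: [0.2, 0.9, -2.2]
grip_width: 0.0256
TCP [ 0.5729 -0.0391  0.031 ] yaw -94.1 F [ 0.3  0.1 -2.3] w 0.0255 t 6.9
[[-0.0018,0.002,-0.001,-0.5,0.3,0.9]]
```

View pics/c6.png

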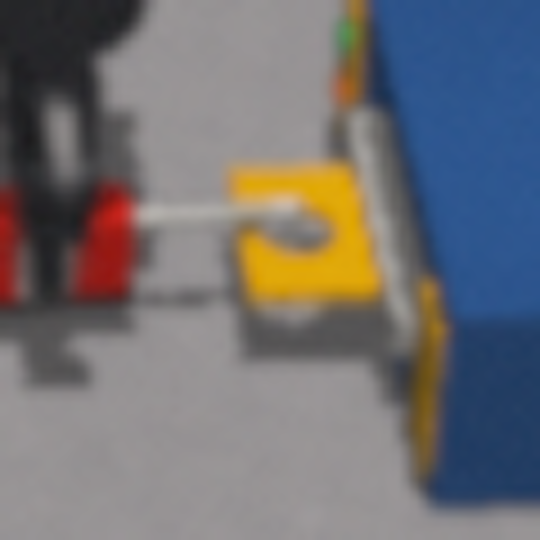

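Tip is through the hole with no contact force. Pulling.

```bash
python3 -m jog '[[[-0.010,0,0,0,0,0],[-0.012,0,0,0,0,0],[-0.014,0,0,0,0,0.3],[-0.014,0,0,0,0,0.3],[-0.014,0,0,0,0,0],[-0.014,0,0,0,0,0],[-0.014,0,0,0,0,0],[0,0,0,0,0,0]]]'
python3 -c "
from h import *
plan([.4416,-.0278,.032],-95,step=.012)"
```

```text
clock: 7.9
eef_pos: [0.4825, -0.0319, 0.0359]
tool_rot: [0.999, -0.037, 0.007, -0.008]
ft_force: [1.4, -0.9, -1.7]
grip_width: 0.0252
TCP [ 0.4825 -0.0319  0.0359] yaw -94.3 F [ 1.4 -0.9 -1.7] w 0.0252 t 7.9
[[-0.0103,-0.0003,0.0008,-0.2,-0.2,0.2],[-0.0103,-0.0002,0.0009,-0.2,-0.2,0.2],[-0.0103,-0.0002,0.0009,-0.2,-0.2,0.2],[-0.0103,-0.0002,0.0009,-0.2,-0.2,0.2]]
```

```bash
python3 -m jog '[[[-0.010,0,0.003,-0.5,-0.5,0],[-0.010,0,0.002,0,0,0.5],[-0.010,0,0,0,0,0],[-0.010,0,0,0,0,0]]]'
python3 -m jog '[[[-0.006,0,0,0,0,0],[-0.006,0,0,0,0,0]]]'
python3 -m jog '[[[-0.006,0,0,0,0,0],[-0.006,0,0,0,0,0]]]'
```

```text
clock: 8.4
eef_pos: [0.4475, -0.0289, 0.0328]
tool_rot: [0.999, -0.037, 0.009, -0.009]
ft_force: [4.0, 2.1, -3.0]
grip_width: 0.0251
clock: 8.65
eef_pos: [0.435, -0.0275, 0.0326]
tool_rot: [0.999, -0.036, 0.009, -0.009]
ft_force: [2.9, 3.3, -3.0]
grip_width: 0.0251
clock: 8.9
eef_pos: [0.4326, -0.0269, 0.0352]
tool_rot: [0.999, -0.036, 0.019, -0.01]
ft_force: [13.4, 3.2, -4.8]
grip_width: 0.0251
```

```bash
python3 -m jog '[[[-0.005,0,0,0,0,0],[-0.003,0,0,0,0,0]]]'
python3 -m jog '[[[0.010,0,0,0,0,0],[0,0,0,0,0,0]]]'
python3 - <<'E'
from h import *
c=snap('side','side6'); im=cv2.imread('pics/side6.png')[170:260,270:405]
cv2.imwrite('pics/c7.png',cv2.resize(im,(810,540)[:2],interpolation=cv2.INTER_CUBIC)[:, :800])
plan([.4416,-.0278,.032],-95,step=.012)
E
```

```text
clock: 9.15
eef_pos: [0.4324, -0.0266, 0.0378]
tool_rot: [0.999, -0.036, 0.027, -0.01]
ft_force: [3.3, 2.3, 1.8]
grip_width: 0.0256
clock: 9.4
eef_pos: [0.4403, -0.0286, 0.0379]
tool_rot: [0.999, -0.037, 0.025, -0.008]
ft_force: [0.6, -0.6, -1.5]
grip_width: 0.0253
TCP [ 0.4392 -0.0285  0.0375] yaw -94.2 F [-1.1  0.2 -1.4] w 0.0254 t 9.4
[[0.0021,-0.0008,0.0056,-1.1,-2.7,0.8]]
```

View pics/c7.png

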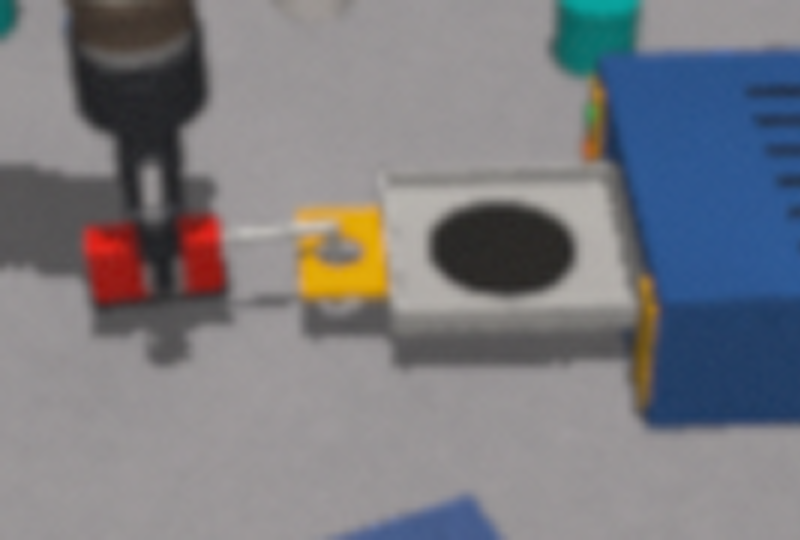

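The tray is out with the pad fully clear; pad centre at crop (502,248), hole at (338,249), rod still in the hole.

```bash
python3 - <<'E'
from h import *
c=load('side6'); f=lambda x,y:((x+.5)/6-.5+270,(y+.5)/6-.5+170)
P=at(c,*f(502,248),.043);H=at(c,*f(338,249),.044); print('pad',P,'hole',H,np.hypot(*(P-H)[:2]))
print('front strip foot', at(c,*f(650,420),.0), at(c,*f(600,55),.1))
y=np.radians(-5); print('from initial hole +.13', np.array([.6748,-.0503])-.13*np.array([np.cos(y),np.sin(y)]))
plan([.441,-.0285,.032],-95,step=.012)
E
python3 -m jog '[[[0.001,0,0.003,-0.5,-1.4,0],[0,0,0,-0.5,-1.3,0],[0,0,0,0,0,0]]]'
```

```text
pad [ 0.6409 -0.0471  0.043 ] hole [ 0.5442 -0.0314  0.044 ] 0.097966218667457
front strip foot [ 0.7011 -0.1633  0.    ] [0.7278 0.0601 0.1   ]
from initial hole +.13 [ 0.54529469 -0.03896975]
TCP [ 0.4392 -0.0285  0.0375] yaw -94.2 F [-1.1  0.2 -1.4] w 0.0254 t 9.4
[[0.0016,-0.0,0.0056,-1.1,-2.7,0.8]]
clock: 9.82
eef_pos: [0.4379, -0.0315, 0.0331]
tool_rot: [0.999, -0.036, -0.004, -0.001]
ft_force: [-0.3, 0.5, -1.1]
grip_width: 0.0252
```

```bash
python3 -m jog '[[[0.002,-0.001,-0.010,0,0,0],[0,0,-0.012,0,0,0],[0,0,-0.015,0,0,0],[0,0,-0.025,0,0,0],[0,0,-0.03,0,0,0],[0,0,0,0,0,0]]]'
python3 -c "
from h import *
plan([.481,-.297,.10],-69)"
```

```text
clock: 10.58
eef_pos: [0.4411, -0.0313, 0.1319]
tool_rot: [0.999, -0.035, -0.002, -0.001]
ft_force: [0.4, 0.9, -2.1]
grip_width: 0.0255
TCP [ 0.4411 -0.0313  0.1319] yaw -94.0 F [ 0.4  0.9 -2.1] w 0.0255 t 10.6
[[0.0098,0.0437,0.0052,-0.0,0.0,-4.2],[0.0066,0.0443,0.0052,-0.0,0.0,-4.2],[0.0033,0.0447,0.0053,-0.0,0.0,-4.2],[0.0001,0.0448,0.0053,-0.0,0.0,-4.2],[-0.0032,0.0447,0.0053,-0.0,0.0,-4.2],[-0.0064,0.0443,0.0053,-0.0,0.0,-4.2]]
```

```bash
python3 -m jog '[[[0.010,0.044,0.003,0,0,-4.2],[0.007,0.044,0.003,0,0,-4.2],[0.003,0.045,0.003,0,0,-4.2],[0,0.045,0.003,0,0,-4.2],[-0.003,0.045,0.003,0,0,-4.2],[-0.006,0.044,0.003,0,0,-4.2],[0,0,0,0,0,0]]]'
python3 - <<'E'
from h import *
plan([.481,-.297,.03],-69,step=.03)
c=snap('side','side7'); crop('side7',270,220,430,310,5,'c8')
E
```

```text
clock: 11.45
eef_pos: [0.4829, -0.3028, 0.1087]
tool_rot: [0.981, 0.193, -0.003, -0.003]
ft_force: [1.0, 0.5, -1.3]
grip_width: 0.0255
TCP [ 0.4829 -0.3028  0.1087] yaw -67.8 F [ 1.   0.5 -1.3] w 0.0255 t 11.4
[[0.0003,-0.0018,0.0263,-0.1,0.1,0.4],[0.0002,-0.0019,0.0263,-0.1,0.1,0.4],[0.0002,-0.002,0.0263,-0.1,0.1,0.4]]
```

View pics/c8.png

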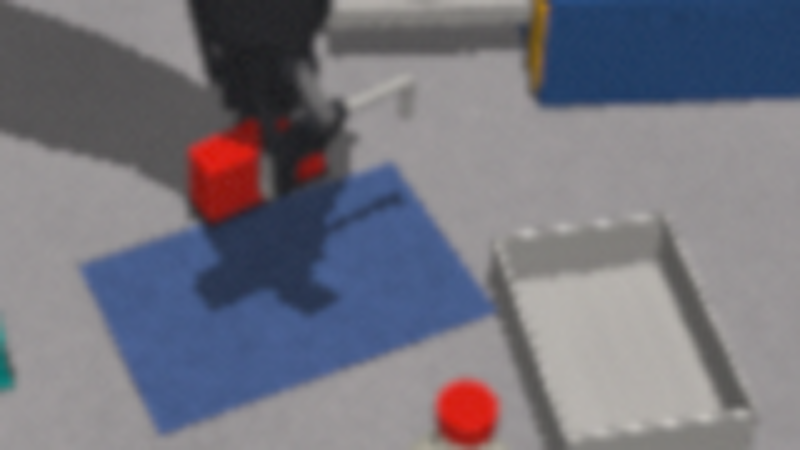

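Hook still level over the mat; lowering.

```bash
python3 -m jog '[[[0,-0.002,0.028,0,0,0.4],[0,-0.002,0.028,0,0,0.4],[0,-0.002,0.026,0,0,0.4],[0,0,0,0,0,0]]]'
python3 -c "
from h import *
plan([.481,-.297,.015],-69,step=.03)"
```

```text
clock: 12.0
eef_pos: [0.4772, -0.2894, 0.0239]
tool_rot: [0.983, 0.184, -0.005, -0.006]
ft_force: [-0.3, -0.3, -2.0]
grip_width: 0.0251
TCP [ 0.4772 -0.2894  0.0239] yaw -68.8 F [-0.3 -0.3 -2. ] w 0.0251 t 12.0
[[0.0009,0.0086,0.0087,-0.8,0.4,0.2]]
```

```bash
python3 -m jog '[[[0.001,0.004,0.003,-0.8,0.4,0],[0,0,0.003,0,0,0],[0,0,0.002,0,0,0]]]'
python3 -m jog '[[[0,0,0.002,0,0,0],[0,0,0,0,0,0]]]'
python3 -c "
from h import *
plan([.481,-.297,.013],-69,step=.03)"
```

```text
clock: 12.38
eef_pos: [0.4816, -0.2929, 0.0184]
tool_rot: [0.983, 0.185, 0.002, 0.002]
ft_force: [1.0, -0.8, -2.4]
grip_width: 0.0256
clock: 12.62
eef_pos: [0.4822, -0.2933, 0.0171]
tool_rot: [0.983, 0.185, 0.002, 0.003]
ft_force: [0.2, 0.0, -3.0]
grip_width: 0.0253
TCP [ 0.4822 -0.2933  0.0171] yaw -68.7 F [ 0.2  0.  -3. ] w 0.0253 t 12.6
[[-0.0025,0.003,0.0041,0.4,-0.2,0.3]]
```

```bash
python3 -m jog '[[[0,0,0.003,0,0,0],[0,0,0,0,0,0]]]'
python3 -m jog '[[[0,0,0.002,0,0,0],[0,0,0,0,0,0]]]'
```

```text
clock: 12.88
eef_pos: [0.4825, -0.2936, 0.0143]
tool_rot: [0.983, 0.184, 0.003, 0.003]
ft_force: [-0.6, -0.5, -2.1]
grip_width: 0.0254
clock: 13.12
eef_pos: [0.4829, -0.2938, 0.0143]
tool_rot: [0.983, 0.184, 0.003, 0.003]
ft_force: [-0.1, -0.2, -2.1]
grip_width: 0.025
```

```bash
python3 -m jog '[[[0,0,0.003,0,0,0],[0,0,0,0,0,0]]]'
python3 -m jog '[[[0,0,0.003,0,0,0],[0,0,0.001,0,0,0]]]'
```

```text
clock: 13.38
eef_pos: [0.4835, -0.2939, 0.0143]
tool_rot: [0.983, 0.185, 0.004, 0.004]
ft_force: [-1.1, -0.7, -1.5]
grip_width: 0.0253
clock: 13.62
eef_pos: [0.4839, -0.2941, 0.0139]
tool_rot: [0.983, 0.185, 0.005, 0.005]
ft_force: [-2.4, 1.8, 5.1]
grip_width: 0.0254
```

Touched down at the pick height. Releasing.

```bash
python3 -m jog '[[[0,0,0,0,0,0],[0,0,0,0,0,0],[0,0,0,0,0,0],[0,0,0,0,0,0],[0,0,0,0,0,0]]]' 0.0854
python3 -m jog '[[[0,0,-0.02,0,0,0],[0,0,-0.04,0,0,0],[0,0,-0.05,0,0,0],[0,0,-0.04,0,0,0],[0,0,0,0,0,0]]]'
python3 - <<'E'
from h import *
plan([.5879,.3106,.18],20)
c=snap('side','side8'); crop('side8',270,190,430,310,5,'c9')
E
```

```text
clock: 14.25
eef_pos: [0.4841, -0.2943, 0.0125]
tool_rot: [0.983, 0.185, 0.005, 0.005]
ft_force: [-0.6, 1.1, 0.6]
grip_width: 0.0852
clock: 14.88
eef_pos: [0.4818, -0.2928, 0.1653]
tool_rot: [0.983, 0.185, 0.003, 0.003]
ft_force: [-0.1, -0.1, 0.2]
grip_width: 0.0852
TCP [ 0.4818 -0.2928  0.1653] yaw -68.7 F [-0.1 -0.1  0.2] w 0.0852 t 14.9
[[0.0245,-0.0403,-0.0013,0.0,0.0,-6.8],[0.0291,-0.0371,-0.0013,0.0,0.0,-6.8],[0.0333,-0.0334,-0.0013,0.0,0.0,-6.8],[0.037,-0.0292,-0.0012,0.0,0.0,-6.8],[0.0402,-0.0246,-0.0012,0.0,0.0,-6.8],[0.0428,-0.0196,-0.0012,0.0,0.0,-6.8],[0.0449,-0.0144,-0.0012,0.0,0.0,-6.8],[0.0463,-0.009,-0.0011,0.0,0.0,-6.8],[0.047,-0.0034,-0.0011,0.0,0.0,-6.8],[0.0471,0.0022,-0.0011,0.0,0.0,-6.8],[0.0465,0.0078,-0.0011,0.0,0.0,-6.8],[0.0452,0.0132,-0.0011,0.0,0.0,-6.8],[0.0433,0.0185,-0.0011,0.0,0.0,-6.8]]
```

View pics/c9.png

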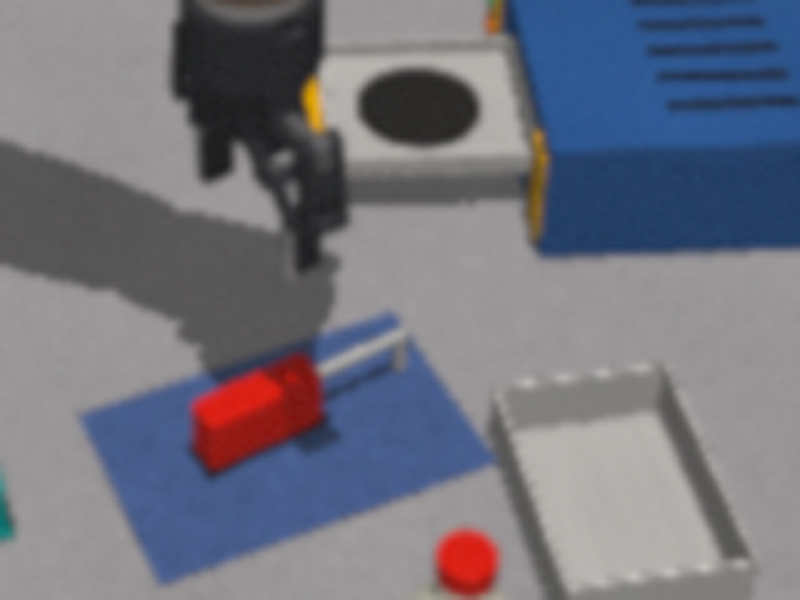

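Hook stands on the mat as before, tray out. Next, refine the tin's position with colour centroids and check joint 6.

Run:
```python
from h import *
print(np.round(bot.get_obs()['joint_pos'],2))
for n,box in(('top0',(200,180,236,216)),('side8',(305,145,340,180))):
    c=load(n); h=cv2.cvtColor(c['pixels'],cv2.COLOR_RGB2HSV); x0,y0,x1,y1=box
    m=((h[...,0]>14)&(h[...,0]<32)&(h[...,1]>130)&(h[...,2]>90))[y0:y1,x0:x1]; v,u=np.nonzero(m)
    print(n,m.sum(),u.mean()+x0,v.mean()+y0,at(c,u.mean()+x0,v.mean()+y0,.054 if n=='top0' else .052))
plan([.587,.31,.17],-65)
```

```text
[-0.55  0.4   0.04  1.21 -0.    2.22]
top0 261 217.38697318007664 197.5095785440613 [0.5874 0.3118 0.054 ]
side8 0 nan nan [nan nan nan]
TCP [ 0.4808 -0.2921  0.1633] yaw -68.7 F [ 0.   0.5 -0.6] w 0.0852 t 14.9
[[0.0244,-0.0402,-0.0006,0.0,-0.0,-0.3],[0.0246,-0.0401,-0.0006,0.0,-0.0,-0.3],[0.0248,-0.0399,-0.0006,0.0,-0.0,-0.3],[0.025,-0.0398,-0.0006,0.0,-0.0,-0.3],[0.0252,-0.0397,-0.0006,0.0,-0.0,-0.3],[0.0254,-0.0396,-0.0006,0.0,-0.0,-0.3],[0.0256,-0.0394,-0.0006,0.0,-0.0,-0.3],[0.0258,-0.0393,-0.0006,0.0,-0.0,-0.3],[0.026,-0.0392,-0.0006,0.0,-0.0,-0.3],[0.0262,-0.0391,-0.0006,0.0,-0.0,-0.3],[0.0264,-0.0389,-0.0005,0.0,-0.0,-0.3],[0.0266,-0.0388,-0.0005,0.0,-0.0,-0.3],[0.0268,-0.0387,-0.0005,0.0,-0.0,-0.3]]<stdin>:6: RuntimeWarning: Mean of empty slice.
  ret = ret.dtype.type(ret / rcount)
```

```bash
python3 -c "
from h import *
plan([.588,.311,.18],-15,n=13)"
```

```text
TCP [ 0.4808 -0.2921  0.1633] yaw -68.7 F [ 0.   0.5 -0.6] w 0.0852 t 14.9
[[0.0245,-0.0402,-0.0014,0.0,-0.0,-4.1],[0.0274,-0.0384,-0.0014,0.0,-0.0,-4.1],[0.0301,-0.0363,-0.0014,0.0,-0.0,-4.1],[0.0326,-0.034,-0.0014,0.0,-0.0,-4.1],[0.035,-0.0316,-0.0014,0.0,-0.0,-4.1],[0.0371,-0.029,-0.0013,0.0,-0.0,-4.1],[0.0391,-0.0262,-0.0013,0.0,-0.0,-4.1],[0.0409,-0.0234,-0.0013,0.0,-0.0,-4.1],[0.0425,-0.0203,-0.0013,0.0,-0.0,-4.1],[0.0439,-0.0172,-0.0013,0.0,-0.0,-4.1],[0.045,-0.014,-0.0013,0.0,-0.0,-4.1],[0.0459,-0.0107,-0.0013,0.0,-0.0,-4.1],[0.0465,-0.0074,-0.0013,0.0,-0.0,-4.1]]
```

```bash
python3 -m jog '[[[0.024,-0.040,-0.003,0,0,-4.1],[0.027,-0.038,-0.003,0,0,-4.1],[0.030,-0.036,-0.003,0,0,-4.1],[0.033,-0.034,-0.002,0,0,-4.1],[0.035,-0.032,-0.002,0,0,-4.1],[0.037,-0.029,-0.001,0,0,-4.1],[0.039,-0.026,-0.001,0,0,-4.1],[0.041,-0.023,-0.001,0,0,-4.1],[0.042,-0.020,-0.001,0,0,-4.1],[0.044,-0.017,-0.001,0,0,-4.1],[0.045,-0.014,-0.001,0,0,-4.1],[0.046,-0.011,-0.001,0,0,-4.1]]]'
python3 -c "
from h import *
plan([.588,.311,.17],-15)"
```

```text
clock: 16.42
eef_pos: [0.5665, 0.2766, 0.157]
tool_rot: [0.811, 0.585, -0.015, -0.007]
ft_force: [1.2, -0.5, -0.0]
grip_width: 0.0857
TCP [0.5665 0.2766 0.157 ] yaw -18.4 F [ 1.2 -0.5 -0. ] w 0.0857 t 16.4
[[0.0392,0.0092,-0.0139,-1.7,0.9,-3.4]]
```

```bash
python3 -m jog '[[[0.038,0.009,-0.012,-1.7,0.9,-3.4],[0,0,0,0,0,0],[0,0,0,0,0,0]]]'
python3 - <<'E'
from h import *
c=snap('side','side9'); x0,y0,x1,y1=270,120,370,190
h=cv2.cvtColor(c['pixels'],cv2.COLOR_RGB2HSV)
m=((h[...,0]>10)&(h[...,0]<35)&(h[...,1]>110)&(h[...,2]>90)).astype(np.uint8)[y0:y1,x0:x1]
n,l,s,ce=cv2.connectedComponentsWithStats(m); print(s[1:],ce[1:]+[x0,y0])
for k in range(1,n):
    if s[k,4]>20: print(at(c,*(ce[k]+[x0,y0]),.053))
print(proj(c,[[.588,.311,.056]]))
plan([.588,.311,.075],-15)
E
```

```text
clock: 16.8
eef_pos: [0.5841, 0.3131, 0.1599]
tool_rot: [0.791, 0.612, -0.006, -0.001]
ft_force: [-0.8, -0.5, -0.2]
grip_width: 0.0856
[[ 25   0   6   2  11]
 [ 80   0  20   8 132]
 [ 45  36  14   9 105]
 [ 99  64   1   4   4]
 [ 99  69   1   1   1]] [[297.72727273 120.45454545]
 [359.71212121 123.14393939]
 [321.56190476 159.64761905]
 [369.         185.5       ]
 [369.         189.        ]]
[0.839  0.6202 0.053 ]
[0.5882 0.3065 0.053 ]
[[321.3 158.5]]
TCP [0.5842 0.313  0.1601] yaw -14.6 F [-0.6 -0.4 -0.2] w 0.0850 t 16.9
[[-0.0002,0.0024,0.0425,-0.2,0.2,0.2],[-0.0003,0.0023,0.0425,-0.2,0.2,0.2]]
```

```bash
python3 -m jog '[[[-0.001,0.003,0.040,0,0,0],[-0.001,0.003,0.040,0,0,0],[0,0,0,0,0,0]]]'
python3 -c "
from h import *
plan([.588,.310,.016],-15,step=.02)"
```

```text
clock: 17.23
eef_pos: [0.588, 0.3048, 0.078]
tool_rot: [0.793, 0.61, -0.007, -0.001]
ft_force: [-0.8, 0.2, 0.3]
grip_width: 0.0853
TCP [0.588  0.3048 0.078 ] yaw -14.9 F [-0.8  0.2  0.3] w 0.0853 t 17.2
[[0.0014,-0.0002,0.0155,-0.1,0.1,0.0],[0.0014,-0.0002,0.0155,-0.1,0.1,0.0],[0.0013,-0.0003,0.0155,-0.1,0.1,0.0],[0.0013,-0.0003,0.0155,-0.1,0.1,0.0]]
```

```bash
python3 -m jog '[[[0.002,0,0.015,-0.2,0.2,0],[0.002,0,0.015,-0.2,0.2,0],[0.001,0,0.015,0,0.2,0],[0.001,0,0.015,0,0,0],[0,0,0,0,0,0]]]'
python3 -c "
from h import *
plan([.588,.310,.016],-15,step=.02)"
```

```text
clock: 17.85
eef_pos: [0.5914, 0.3109, 0.0182]
tool_rot: [0.793, 0.609, 0.003, -0.001]
ft_force: [-0.2, 0.2, -0.2]
grip_width: 0.0854
TCP [0.5914 0.3109 0.0182] yaw -15.0 F [-0.2  0.2 -0.2] w 0.0854 t 17.9
[[-0.0018,-0.003,0.0022,0.1,-0.3,0.0]]
```

```bash
python3 -m jog '[[[-0.001,-0.003,0,0,0,0],[0,0,0,0,0,0],[0,0,0,0,0,0],[0,0,0,0,0,0],[0,0,0,0,0,0]]]' 0.045
python3 -m jog '[[[0,0,-0.01,0,0,0],[0,0,-0.03,0,0,0],[0,0,-0.05,0,0,0],[0,0,-0.05,0,0,0],[0,0,0,0,0,0]]]'
python3 -c "
from h import *
plan([.642,-.0465,.17],-5)"
```

```text
clock: 18.48
eef_pos: [0.5882, 0.311, 0.0189]
tool_rot: [0.793, 0.609, 0.003, -0.001]
ft_force: [1.2, -1.1, -1.8]
grip_width: 0.0588
clock: 19.1
eef_pos: [0.5873, 0.3099, 0.1639]
tool_rot: [0.793, 0.609, 0.002, -0.001]
ft_force: [1.1, 0.4, -2.7]
grip_width: 0.0588
TCP [0.5873 0.3099 0.1639] yaw -15.0 F [ 1.1  0.4 -2.7] w 0.0588 t 19.1
[[-0.0413,0.0181,-0.0009,0.0,-0.0,-1.2],[-0.0417,0.0172,-0.0009,0.0,-0.0,-1.2],[-0.042,0.0163,-0.0009,0.0,-0.0,-1.2],[-0.0424,0.0154,-0.0009,0.0,-0.0,-1.2],[-0.0427,0.0145,-0.0009,0.0,-0.0,-1.2],[-0.043,0.0135,-0.0008,0.0,-0.0,-1.2],[-0.0433,0.0126,-0.0008,0.0,-0.0,-1.2],[-0.0435,0.0116,-0.0008,0.0,-0.0,-1.2]]
```

```bash
python3 -m jog '[[[-0.041,0.018,-0.001,0,0,-1.2],[-0.042,0.017,-0.001,0,0,-1.2],[-0.042,0.016,-0.001,0,0,-1.2],[-0.042,0.015,-0.001,0,0,-1.2],[-0.043,0.014,-0.001,0,0,-1.2],[-0.043,0.014,-0.001,0,0,-1.2],[-0.043,0.013,-0.001,0,0,-1.2],[-0.044,0.012,-0.001,0,0,-1.2],[0,0,0,0,0,0],[0,0,0,0,0,0]]]'
python3 -c "
from h import *
plan([.642,-.0465,.10],-5,step=.03)"
```

```text
clock: 20.35
eef_pos: [0.6366, -0.0569, 0.1572]
tool_rot: [0.737, 0.676, -0.005, -0.007]
ft_force: [-0.1, 0.2, -2.5]
grip_width: 0.0587
TCP [ 0.6366 -0.0569  0.1572] yaw -4.9 F [-0.1  0.2 -2.5] w 0.0587 t 20.4
[[0.0054,0.0027,0.0286,-0.5,-0.1,0.0],[0.0054,0.0025,0.0286,-0.5,-0.1,0.0]]
```

```bash
python3 -m jog '[[[0.005,0.003,0.026,-0.5,0,0],[0.005,0.003,0.026,-0.5,0,0],[0,0,0,0,0,0]]]'
python3 - <<'E'
from h import *
plan([.642,-.0465,.085],-5,step=.03)
c=snap('side','side10'); crop('side10',290,170,410,250,6,'c10')
E
```

```text
clock: 20.72
eef_pos: [0.6416, -0.0436, 0.1027]
tool_rot: [0.735, 0.678, 0.001, -0.001]
ft_force: [-0.2, -0.8, -2.9]
grip_width: 0.0589
TCP [ 0.6416 -0.0436  0.1027] yaw -4.7 F [-0.2 -0.8 -2.9] w 0.0589 t 20.7
[[-0.0029,0.0007,0.0177,-0.1,-0.2,0.3]]
```

View pics/c10.png

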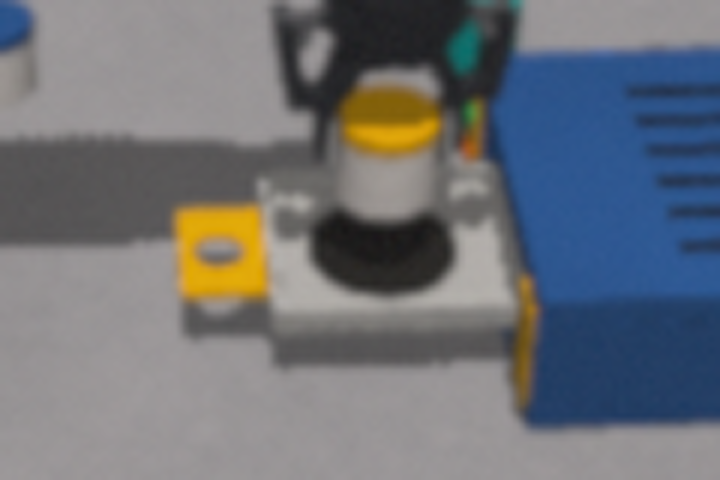

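Tin hangs level above the pad: lid top centre at crop (391,113), pad centre at about (382,247).

```bash
python3 - <<'E'
from h import *
c=load('side10'); f=lambda x,y:((x+.5)/6-.5+290,(y+.5)/6-.5+170)
print(at(c,*f(382,247),.043),at(c,*f(391,113),.1398),proj(c,[[.6416,-.0436,.1398]]),f(391,113))
E
python3 -m jog '[[[-0.003,0.001,0.018,0,-0.2,0],[0,0,0,0,0,0]]]'
python3 -c "
from h import *
plan([.642,-.0465,.066],-5,step=.03)"
```

```text
[ 0.6412 -0.0462  0.043 ] [ 0.6426 -0.0444  0.1398] [[354.4 188.3]] (354.75, 188.41666666666666)
clock: 21.02
eef_pos: [0.6444, -0.0463, 0.087]
tool_rot: [0.735, 0.678, 0.001, 0.002]
ft_force: [-0.3, 0.0, -3.4]
grip_width: 0.0587
TCP [ 0.6444 -0.0463  0.087 ] yaw -4.6 F [-0.3  0.  -3.4] w 0.0587 t 21.0
[[-0.0003,-0.0025,0.021,0.2,0.1,0.4]]
```

```bash
python3 -m jog '[[[0,-0.003,0.008,0,0,0],[0,0,0.007,0,0,0],[0,0,0,0,0,0]]]'
python3 -c "
from h import *
plan([.6415,-.0465,.062],-5,step=.03)"
```

```text
clock: 21.4
eef_pos: [0.642, -0.0465, 0.0722]
tool_rot: [0.735, 0.678, 0.002, 0.003]
ft_force: [-0.3, -0.1, -1.9]
grip_width: 0.0589
TCP [ 0.642  -0.0465  0.0722] yaw -4.7 F [-0.3 -0.1 -1.9] w 0.0589 t 21.4
[[-0.0,-0.0006,0.0102,0.4,0.1,0.3]]
```

```bash
python3 -m jog '[[[0,0,0.004,0.4,0,0],[0,0,0.003,0,0,0],[0,0,0,0,0,0]]]'
python3 -m jog '[[[0,0,0.003,0,0,0],[0,0,0,0,0,0]]]'
python3 -m jog '[[[0,0,0.002,0,0,0],[0,0,0,0,0,0]]]'
```

```text
clock: 21.78
eef_pos: [0.6425, -0.0467, 0.0652]
tool_rot: [0.735, 0.678, -0.001, 0.0]
ft_force: [0.2, 0.0, -2.3]
grip_width: 0.0589
clock: 22.02
eef_pos: [0.6429, -0.0467, 0.0623]
tool_rot: [0.735, 0.678, -0.0, 0.001]
ft_force: [0.1, -0.0, -1.5]
grip_width: 0.0589
clock: 22.28
eef_pos: [0.6435, -0.0469, 0.0623]
tool_rot: [0.735, 0.678, 0.001, 0.001]
ft_force: [0.7, 0.4, -2.9]
grip_width: 0.0589
```

```bash
python3 -m jog '[[[0,-0.001,0.002,0,0,0],[0,0,0.001,0,0,0]]]'
python3 -m jog '[[[0,0,0.002,0,0,0],[0,0,0.001,0,0,0]]]'
```

```text
clock: 22.52
eef_pos: [0.6436, -0.0471, 0.062]
tool_rot: [0.735, 0.678, 0.002, 0.003]
ft_force: [-3.7, 0.0, 4.5]
grip_width: 0.0587
clock: 22.78
eef_pos: [0.6442, -0.0472, 0.062]
tool_rot: [0.735, 0.678, 0.003, 0.004]
ft_force: [-1.3, 0.0, 3.0]
grip_width: 0.0589
```

Seated (contact force up). Release gently, then rise.

```bash
python3 -m jog '[[[0,0,0,0,0,0],[0,0,0,0,0,0],[0,0,0,0,0,0],[0,0,0,0,0,0]]]' 0.076
python3 -m jog '[[[0,0,-0.02,0,0,0],[0,0,-0.03,0,0,0],[0,0,-0.04,0,0,0],[0,0,-0.05,0,0,0],[0,0,0,0,0,0]]]'
python3 -m jog '[[[-0.02,-0.055,-0.01,0,0,0],[-0.02,-0.055,0,0,0,0],[-0.02,-0.055,0,0,0,0],[-0.02,-0.055,0,0,0,0],[0.05,0,0,0,0,0],[0.055,0,0,0,0,0],[0.055,0,0,0,0,0],[0.055,0,0,0,0,0],[0.05,0,0,0,0,0],[0,0,0,0,0,0]]]'
python3 - <<'E'
from h import *
a=snap('side','side11'); b=snap('top','top11')
im=cv2.imread('pics/side11.png')[170:295,280:405];i2=cv2.imread('pics/top11.png')[110:260,295:445]
cv2.imwrite('pics/c11.png',np.hstack([cv2.resize(i,(400,400),interpolation=cv2.INTER_CUBIC) for i in(im,i2)]))
o=bot.get_obs();print(o['eef_pos'],o['clock'])
E
```

```text
clock: 23.28
eef_pos: [0.6447, -0.0471, 0.0612]
tool_rot: [0.735, 0.678, 0.003, 0.004]
ft_force: [-0.5, -0.7, -0.2]
grip_width: 0.0762
clock: 23.9
eef_pos: [0.6428, -0.0467, 0.203]
tool_rot: [0.735, 0.678, 0.002, 0.003]
ft_force: [-0.1, -0.0, -0.8]
grip_width: 0.0761
clock: 25.15
eef_pos: [0.4291, 0.1566, 0.1982]
tool_rot: [0.74, 0.673, -0.005, -0.003]
ft_force: [-0.7, -0.2, -0.1]
grip_width: 0.076
[0.42871247 0.15389325 0.19823834] 25.25
```

View pics/c11.png

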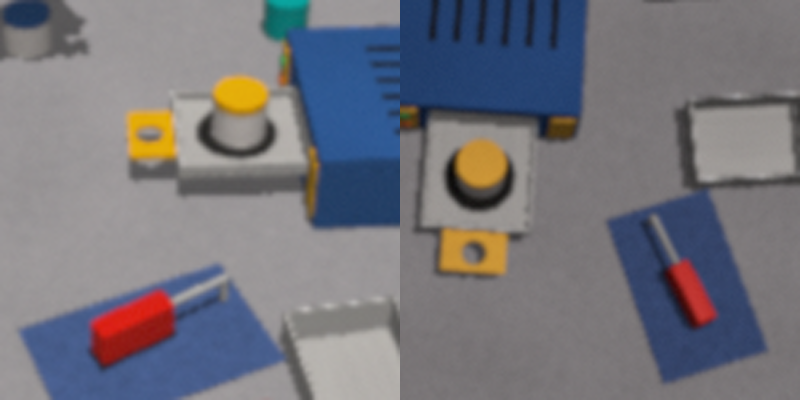

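Final view: the tin stands upright on the pad, the tray is out, the hook stands on the mat and the robot is clear. Numeric check, then hand in.

Run:
```python
from h import *
c=load('top11'); k=150/400; f=lambda x,y:((x-400+.5)*k-.5+295,(y+.5)*k-.5+110)
T=at(c,*f(481,163),.099);H=at(c,*f(474,252),.044);y=np.radians(-5)
print('tin',T,'hole',H,'pad from hole',H[:2]+.098*np.array([np.cos(y),np.sin(y)]),'pad seen',at(c,*f(480,172),.043))
bot.job_done()
```

```text
tin [ 0.6436 -0.0451  0.099 ] hole [ 0.5462 -0.031   0.044 ] pad from hole [ 0.64382708 -0.03954126] pad seen [ 0.6484 -0.0449  0.043 ]
the job is handed in; nothing more can be done
```

The job is done and handed in at about 25 s. I pulled the tray out with the red hook through the tab's hole until the force rose at the stop. I then stood the hook back on the blue mat and set the yellow-lidded tin on the pad until it touched down, released it and moved the arm clear.

**Last pictures:** the tin is upright on the pad, the hook is upright on the mat, and I saw nothing else displaced in the views I checked.

**Tray:** the hole measured about 170 mm in front of the unit, against 168 mm expected at full travel. The wrist force rose to about 13 N at the stop.

**Where my checks disagreed:**
- **Tin centring:** the final top picture puts the tin at (0.644, -0.045). Estimates of the pad centre are (0.641, -0.046), (0.644, -0.040) and (0.648, -0.045), so the tin is centred to within about 5 mm.
- **Setting down:** the arm's height reading stopped falling a little before the contact force appeared, both for the hook and for the tin. I kept lowering until the force rose before letting go.

I viewed 13 pictures, three over the budget of 10.

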